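# Slide a plate under the marking bridge and press the punch

## Robot

A 6-joint arm with a two-finger parallel gripper is mounted at the origin on a cart in front of the work surface, level with it; the furniture and walls round the work are solid. World frame = base frame: x ahead of the robot, y to its left, z up, the work surface at z = 0. Lengths are in m, angles in rad, forces in N, time in s.
With the tool pointing down it reaches from about 0.25 to 0.775 m from the base axis. Payload 4 kg.
Tool frame: the origin (TCP) lies at the very end of the fingers, on their centre line; the grasp point (between the pads) lies 19 mm behind it (robot.pinch_z is the distance from the TCP to the grasp point, in m); z points along the fingers, y is the line along which they close (so a half turn about z gives the same grasp; the last joint's range is limited). The gripper opens to 94 mm and grips with 3 to 60 N. Pads are 16 mm wide; open, the fingers measure 119 mm over their backs; the gripper's body (75 mm by 177 mm) begins 78 mm behind the grasp point.
Start: joints at [0.999, 0.087, 1.371, -0, 1.684, -0.103], TCP at [0.249, 0.491, 0.206] pointing down, gripper open.
Joint ranges: [-3.1, 3.1], [-0.76, 2.03], [0.27, 2.55], [-1.08, 4.22], [0.17, 2.65], [-2.57, 2.57]. Speed limits (rad/s): [2.79, 2.79, 3.14, 3.14, 3.14, 3.14].

## Interface

Orientations are given as [roll, pitch, yaw] about the fixed x, y, z axes, in that order (R = Rz(yaw) Ry(pitch) Rx(roll)).
In Python, from bench import robot gives the robot as it stands.
- The arm moves only by the tool arm_command, never from a script. Its argument "targets" is one flat list of numbers, 7 for each row, row after row: the turn, a rotation vector about the tool's x, y, z in degrees, then the shift along the tool's x, y, z in mm, then the closure, from -1 (fully open) to 1 (shut). In form: [ax, ay, az, x, y, z, hand, ax, ay, az, x, y, z, hand, ...]. A call has 1 to 20 rows; each row is the pose to reach, as a shift and turn from the pose commanded when the call began, along the tool's axes at that moment; what a row does not reach only later rows make up. A row lasts 1/10 s, in which the tool goes at most 50 mm and 8.59 degrees, less where a joint would pass 70% of its speed; a pose out of reach is approached as far as the arm can. A call with a gripper value outside its range is refused whole. The fingers move at their own pace and stop on an object; the grip force is fixed at half the most. Time passes only in rows, so rows that repeat a pose let the fingers close. It gives the time, the measured TCP pose, the force, the opening and the grip force at its end, in the units of the state.
- robot.get_obs(): the state, without advancing time (a new reading comes with each control period).
- robot.snapshot(name): name is "side" or "top"; returns a dict with "color" (480x640x3 uint8, red, green, blue), "range_z" (480x640 float32, m along the optical axis (not along the pixel's ray), 0 where there is no reading), "fx", "fy", "cx", "cy" (pixels), "dist_coeffs" ([k1, k2, p1, p2, k3] as OpenCV has them; the pictures are not rectified), "T" (4x4, takes a point from camera to world coordinates). Camera axes: x right, y down, z forward; pixel columns grow to the right and rows downward; lengths in m; the calibration is good to about 2 mm. A picture is of the moment at which its call begins.
- robot.close_job(): hands the job in; it is judged then, once.
The state is a dict: "time": time; "joint_positions": joint angles; "qvel": joint speeds; "joint_torque": joint torques, N m; "tool_pos": TCP position; "ee_rot": TCP orientation; "wrist_force": force on the tool from outside, world axes, zero at the start; "wrist_torque": the same for the moment, N m; "width": finger opening in m; "finger_force": force on a finger pad.
Only numpy, scipy, OpenCV 4.12 (cv2) and the standard library are available. Lean on these libraries where they do the work, as an engineer would, in place of code of your own. Each camera call takes 0.05 s, during which the arm holds its last target. There are 200 camera calls.

## Task

Push the flat aluminium plate along the bench, keeping it flat and never lifting or tipping it, into the open flared mouth of the low marking bridge and on under it until its leading end lies fully home and flush against the back stop. Then, with the plate home, press the sprung punch on top of the bridge down until it bears firmly on the plate, let it rise again, and leave the plate there. Do not knock the tea glass, die ring, kettle lid or matchbox about.

Things in the scene. Friction and masses are not known exactly. Their poses are not given: they have to be found in the camera images.
- plate: loose aluminium plate, 140 (its x) x 92 (its y) x 14 mm thick (z up), about 0.5 kg, dry metal sliding on the bench top; the same both ways round; a small dark spot near each corner. Origin at the centre of its underside. It starts in front of the jig's mouth, up to 30 mm aside and 0.25 rad askew, its +x towards the stop.
- jig: fixed dark steel marking jig. Origin on the bench top straight below the punch; +x is the way the plate is pushed in, z up. A low bridge spans x -22 to +22 mm; the opening under it is 104 mm wide (y -52 to +52) and 18 mm high; the strap's top is at z 28, two screw heads reach z 34 at y +-63. Punch: see plunger_top; nothing is higher.
- mouth (a point): middle of the jig's open mouth, on the bench top, at jig x = -60, y = 0. Two flared guides, 12 mm high, narrow it from about 146 mm wide here to 104 mm at the bridge.
- stop_face (a point): middle of the foot of the back stop's flat face, on the bench top, at jig x = +40, y = 0; the stop is 16 mm high. With the plate home its origin is at jig x = -30, y = 0 (side play 6 mm each way) and its trailing end, where it is pushed, at jig x = -100.
- plunger_top (a point): centre of the top of the sprung punch: a round steel cap of 24 mm diameter standing in a brass bush in the middle of the bridge; this point is 54 mm above the bench when up.
- plunger: the sprung punch as a body, upright; origin at the jig's origin while it is up, sinking with it. Pressed straight down on its cap it travels 7 mm at most; a spring (2 N at the top, 4 N at 5 mm) returns it by itself. Its tip meets a plate lying under it at 5 mm; press 3 N or more beyond the spring there so that it bears firmly.
- glass: bystander: brown tea glass, 50 mm wide, 52 mm high, standing; origin at the centre of its foot
- ring: bystander: grey steel die ring, 52 mm wide, 15 mm high, lying flat; origin at the centre of its underside
- lid: bystander: white stepped kettle lid with a knob, 101 mm wide, 53 mm high; origin at the centre of its underside
- matches: bystander: matchbox, 36 x 52 x 14 mm, lying flat; origin at the centre of its underside
There are look-alikes about, which are no part of the job. Of the things that look like the plate, the largest one is meant.

How it is judged:
By the outcome, as a careful person would: the job done as asked, in the order asked, and still so for the second after the job is handed in, with the robot touching nothing.
It also fails if it takes over 72 s, if anything falls off the work surface, if the arm or the gripper's body presses on something with over 40 N, if the wrist force passes 120 N, or if a joint passes its speed limit or range.

## Working session

There is one attempt and no reset: what is moved stays moved. The work goes in short steps, Python scripts to look and compute and a tool call to move; the robot and the scene stay as the last step left them, time stands still between calls to the robot, and variables do not carry over. Pictures are saved under pics/ and viewed, at most 10 in all, crops included, and the job is handed in when it is done.

Besides the shell and the picture viewer there is one more tool, called after "Request:" by a JSON object that holds its "fn" and its "kwargs", one argument or row to a line. arm_command: Moves the arm, as the interface text tells. Its arguments: {"type":"object","properties":{"targets":{"type":"array"}},"required":["targets"]}

```bash
mkdir -p pics; cat > h.py <<'E'
import numpy as np, cv2
from bench import robot
def snap(n,f=None):
    s=robot.snapshot(n)
    if f: cv2.imwrite('pics/'+f,s['color'][:,:,::-1])
    return s
def ray(s,uv,z):
    K=np.array([[s['fx'],0,s['cx']],[0,s['fy'],s['cy']],[0,0,1.]])
    p=cv2.undistortPoints(np.array(uv,float).reshape(-1,1,2),K,np.array(s['dist_coeffs'],float)).reshape(-1,2)
    T=np.array(s['T']); d=np.c_[p,np.ones(len(p))]@T[:3,:3].T; o=T[:3,3]
    return o+d*((z-o[2])/d[:,2])[:,None]
E
python3 - <<'E'
from h import *
for n in('top','side'):
    s=snap(n,n+'1.png'); print(n,np.round(s['T'],3).tolist(),s['fx'])
o=robot.get_obs();print(o)
E
```

```text
top [[-0.029, -0.982, 0.185, 0.372], [-0.999, 0.034, 0.026, -0.014], [-0.032, -0.184, -0.982, 1.088], [0.0, 0.0, 0.0, 1.0]] 551.1570154828482
side [[0.841, -0.342, 0.419, 0.076], [-0.541, -0.517, 0.664, -0.786], [-0.011, -0.785, -0.62, 0.824], [0.0, 0.0, 0.0, 1.0]] 581.527089088804
{'time': 0.1, 'joint_positions': array([ 9.98877406e-01,  8.78906922e-02,  1.37205291e+00,  2.76639912e-05,
        1.68362293e+00, -1.03112986e-01]), 'qvel': array([-9.18637641e-06, -1.15079282e-03, -3.97517871e-03,  8.32000059e-04,
        2.18241336e-04,  3.88752675e-04]), 'joint_torque': array([ 2.49119832e-03, -3.41254520e+01, -3.03300154e+01,  7.20453076e-02,
        3.04250023e-02, -8.59314378e-05]), 'tool_pos': array([0.24824024, 0.49024954, 0.20444146]), 'ee_rot': array([-3.13963209e+00, -2.30519865e-04,  2.67278958e+00]), 'wrist_force': array([-0.42043925, -0.34777514, -0.30024395]), 'wrist_torque': array([0.00284167, 0.02286558, 0.00818976]), 'finger_force': 0.0, 'width': 0.0939196774711299}
```

View pics/top1.png

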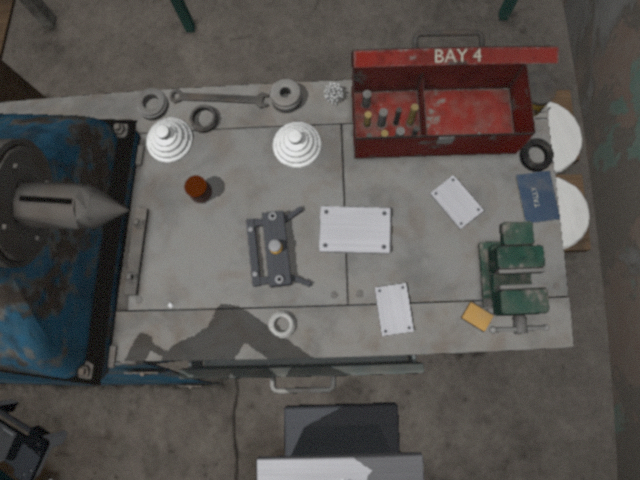

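View pics/side1.png

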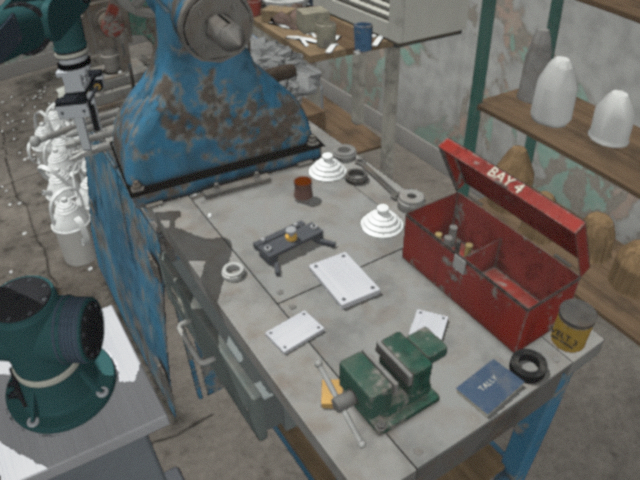

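Plate candidates in the top view are (355,229), which is the largest, (457,201) and (394,308). The jig is at (272,248) with its mouth facing right (world -y). By description I choose (355,229), and I'll check it in a close crop.

```bash
cat > m.py <<'E'
from h import *
def plate(s):
    c=cv2.cvtColor(s['color'],cv2.COLOR_RGB2HSV)
    m=((c[:,:,2]>165)&(c[:,:,1]<50)).astype(np.uint8)*255
    out=[]
    for k in cv2.findContours(m,cv2.RETR_EXTERNAL,cv2.CHAIN_APPROX_NONE)[0]:
        if cv2.contourArea(k)<300: continue
        p=ray(s,k.reshape(-1,2),0.014)[:,:2]*1000
        r=cv2.minAreaRect(p.astype(np.float32))
        out.append((k.reshape(-1,2).mean(0).round(),np.round(r[0],1),np.round(r[1],1),round(r[2],2)))
    return out
E
python3 - <<'E'
from m import *
s=snap('top')
for r in plate(s): print(*r)
c=s['color'][190:305,225:405,::-1]
cv2.imwrite('pics/crop.png',cv2.resize(c,None,fx=4.4,fy=4.4,interpolation=cv2.INTER_CUBIC))
# jig points
Z=s['range_z']; 
v,u=np.mgrid[190:305,235:325]
K=[s[k] for k in('fx','fy','cx','cy')]
z=Z[190:305,235:325]
P=np.stack([(u-K[2])/K[0]*z,(v-K[3])/K[1]*z,z],-1)@s['T'][:3,:3].T+s['T'][:3,3]
h=P[...,2]
for a,b in((.045,.07),(.022,.04),(.009,.021)):
    m=(h>a)&(h<b); q=P[m]; print(a,m.sum(),q.mean(0).round(4), cv2.minAreaRect((q[:,:2]*1000).astype(np.float32)))
E
```

```text
[311. 470.] [131.   47.6] [211.3  37.8] 88.97
[394. 309.] [ 427.8 -115.2] [92.6 60.7] 5.7
[354. 229.] [588.6 -44.7] [138.   88.4] 86.46
[570. 212.] [ 611.1 -491.2] [ 59.3 139.6] 89.64
[458. 202.] [ 638.7 -252.8] [91.7 59.2] 36.01
[300. 146.] [769.8  71.5] [99. 90.] 20.55
[171. 141.] [792.  342.1] [97.1 86.1] 30.19
[562. 136.] [ 772.1 -494.6] [ 64.9 148.6] 89.32
0.045 120 [0.555  0.1107 0.0542] ((554.4481811523438, 110.21726989746094), (22.468151092529297, 22.060344696044922), 35.81354522705078)
0.022 1570 [0.5533 0.1106 0.0288] ((553.9451293945312, 125.90208435058594), (148.37149047851562, 74.1151123046875), 5.318995475769043)
0.009 1120 [0.5594 0.108  0.0149] ((560.27490234375, 93.59532165527344), (156.44454956054688, 161.25091552734375), 88.90327453613281)
```

View pics/crop.png

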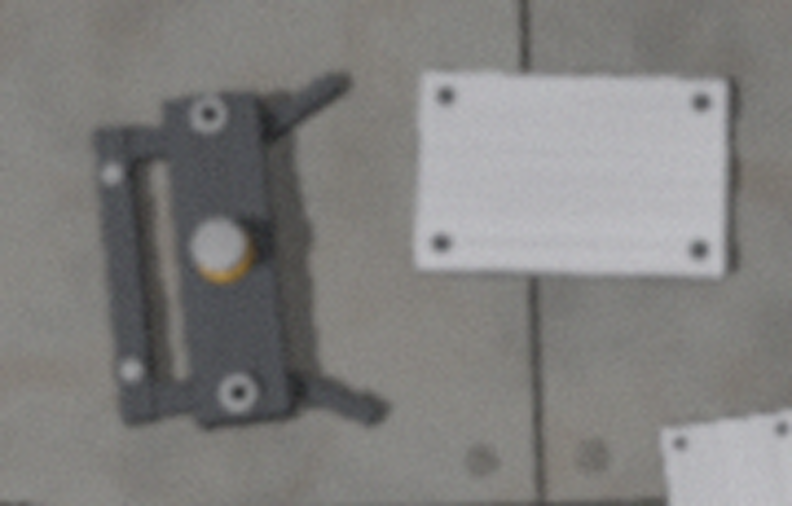

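The crop shows the large plate at (355,229) with four corner spots, 138x88 mm by measurement, against about 92x60 mm for the other two, so the choice is right. The jig's screw heads are at crop (207,114) and (238,393), and the stop's pins at (112,174) and (131,370).

```bash
python3 - <<'E'
from h import *
s=snap('top')
f=lambda a:np.array(a)/4.4+[225,190]-.4
sc=ray(s,f([[207,114],[238,393]]),.034)[:,:2]*1000; pin=ray(s,f([[112,174],[131,370]]),.018)[:,:2]*1000
cap=ray(s,f([[219,243]]),.054)[:,:2]*1000
pl=ray(s,f([[422,73],[727,80],[724,275],[416,270]]),.014)[:,:2]*1000
sp=ray(s,f([[445,96],[701,102],[699,250],[441,243]]),.014)[:,:2]*1000
print(sc,pin,cap,pl,sp,sp.mean(0))
for n,v in(('screw',sc[0]-sc[1]),('pin',pin[0]-pin[1])): print(n,np.linalg.norm(v),np.degrees(np.arctan2(v[1],v[0]))+90)
v=sp[0]+sp[3]-sp[1]-sp[2]; print('plate',np.degrees(np.arctan2(v[1],v[0])))
print(sc.mean(0))
s=snap('side'); c=s['color'][200:320,230:400,::-1]
cv2.imwrite('pics/crops.png',cv2.resize(c,None,fx=4.4,fy=4.4,interpolation=cv2.INTER_CUBIC))
E
```

```text
[[617.46166695 117.03852199]
 [491.69845789 104.79518701]] [[594.89528182 162.64069247]
 [505.27071992 154.47145099]] [[555.13618566 109.90740065]] [[ 637.69881909   20.91099256]
 [ 629.48685474 -117.64390789]
 [ 539.92554847 -111.75025227]
 [ 546.89724874   26.07508384]] [[ 626.55677194   10.74020844]
 [ 619.64437884 -105.31990161]
 [ 551.65027125 -101.10440601]
 [ 558.80702673   14.50276413]] [589.16461219 -45.29533376]
screw 126.35776194553726 95.56035285253382
pin 89.99610325672894 95.2080948729467
plate 86.52469689441583
[554.58006242 110.9168545 ]
```

View pics/crops.png

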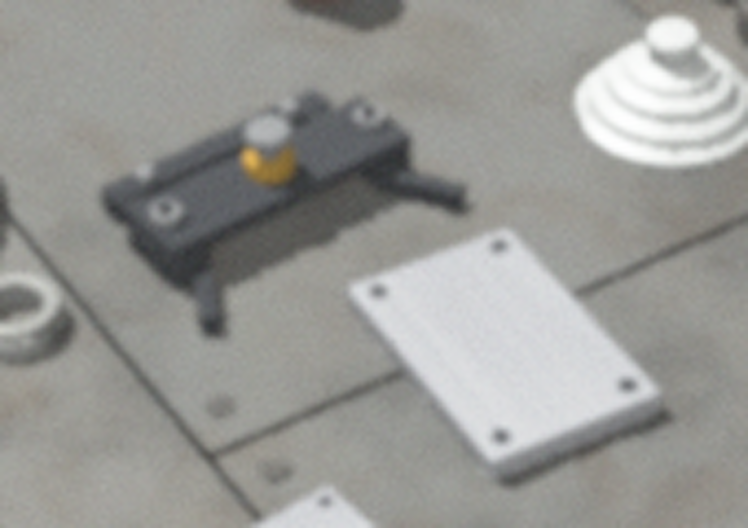

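The jig is at about (554.7, 110.5) mm with yaw 95.4°. The plate is at about (589, -45) mm with yaw 86.5°, which in jig coordinates is x -158, y -20, askew -9°. I'll first push its far long side squarely with both open fingertips to align and centre it, then push its trailing end home.

```bash
cat > go.py <<'E'
import sys
from h import *
from scipy.spatial.transform import Rotation as R
# args: jigx jigy z(mm) toolx-yaw rel. to jig(deg), ...; prints turn & shift from measured pose
a=np.radians(95.4);d=np.array([np.cos(a),np.sin(a)]);n=np.array([-d[1],d[0]]);J=np.array([554.7,110.5])
o=robot.get_obs();p=np.array(o['tool_pos'])*1000;R0=R.from_euler('xyz',o['ee_rot'])
q=p[:2]-J;print('t',o['time'],'jig pos',(q@d).round(1),(q@n).round(1),p[2].round(1),'rpy',np.degrees(o['ee_rot']).round(1),'F',np.round(o['wrist_force'],1))
v=list(map(float,sys.argv[1:]))
for i in range(0,len(v),4):
    w=np.r_[J+v[i]*d+v[i+1]*n,v[i+2]]
    Rt=R.from_euler('xyz',[180,0,95.4+v[i+3]],degrees=True)
    print('turn',np.degrees((R0.inv()*Rt).as_rotvec()).round(1),'shift',R0.inv().apply(w-p).round(1),'world',w.round())
E
python3 go.py -110 0 150 90 -158 -100 150 90
```

```text
t 0.25 jig pos 407.1 269.2 205.0 rpy [-179.9   -0.   153.1] F [-1.2  0.5 -0.3]
turn [ -0.1  -0.  -32.3] shift [-503.7 -293.5   55.2] world [565.   1. 150.]
turn [ -0.1  -0.  -32.3] shift [-613.9 -280.8   55.2] world [669. -37. 150.]
```

Request:
{"fn": "arm_command", "kwargs": {
  "targets": [0,0,-8,-120,-60,0,-1,0,0,-16,-240,-110,0,-1,0,0,-32.3,-614,-281,0,-1,0,0,-32.3,-614,-281,0,-1,0,0,-32.3,-614,-281,0,-1,0,0,-32.3,-614,-281,0,-1,0,0,-32.3,-614,-281,0,-1,0,0,-32.3,-614,-281,0,-1,0,0,-32.3,-614,-281,0,-1,0,0,-32.3,-614,-281,0,-1,0,0,-32.3,-614,-281,0,-1,0,0,-32.3,-614,-281,0,-1,0,0,-32.3,-614,-281,0,-1,0,0,-32.3,-614,-281,0,-1,0,0,-32.3,-614,-281,0,-1,0,0,-32.3,-614,-281,30,-1,0,0,-32.3,-614,-281,55,-1,0,0,-32.3,-614,-281,55,-1]
}}

```text
time: 2.05
tool_pos: [0.6663, -0.0363, 0.1453]
ee_rot: [3.139, -0.009, -3.046]
wrist_force: [-0.3, 0.0, -1.1]
width: 0.0942
finger_force: 0.0
```

```bash
python3 go.py -158 -100 6 90 -158 -54 6 90
```

```text
t 2.05 jig pos -156.7 -97.3 145.3 rpy [ 179.8   -0.5 -174.5] F [-0.3  0.  -1.1]
turn [ 0.2 -0.5  0.1] shift [ -4.   -1.7 139.3] world [669. -37.   6.]
turn [ 0.2 -0.5  0.1] shift [ 42.   -1.6 139.7] world [623. -42.   6.]
```

Request:
{"fn": "arm_command", "kwargs": {
  "targets": [0,0,0,-4,0,40,-1,0,0,0,-4,0,80,-1,0,0,0,-4,0,110,-1,0,0,0,-4,0,130,-1,0,0,0,-4,0,137,-1,0,0,0,-4,0,137,-1,0,0,0,-4,0,137,-1]
}}

```text
time: 2.75
tool_pos: [0.6746, -0.0369, 0.0159]
ee_rot: [-3.141, 0.003, -3.046]
wrist_force: [0.7, 1.1, -0.2]
width: 0.0942
finger_force: 0.0
```

```bash
python3 go.py -158 -54 6 90
```

```text
t 2.75 jig pos -158.0 -105.5 15.9 rpy [-180.     0.2 -174.5] F [ 0.7  1.1 -0.2]
turn [-0.   0.2  0.1] shift [51.6  0.1  9.7] world [623. -42.   6.]
```

Request:
{"fn": "arm_command", "kwargs": {
  "targets": [0,0,0,0,0,5,-1,0,0,0,0,0,8,-1,0,0,0,0,0,8,-1,0,0,0,5,0,8,-1,0,0,0,10,0,8,-1,0,0,0,15,0,8,-1,0,0,0,19,0,8,-1,0,0,0,22,0,8,-1,0,0,0,25,0,8,-1,0,0,0,28,0,8,-1,0,0,0,30,0,8,-1,0,0,0,32,0,8,-1]
}}

```text
time: 3.95
tool_pos: [0.6417, -0.0398, 0.0058]
ee_rot: [3.141, 0.001, -3.047]
wrist_force: [2.0, 1.2, 0.5]
width: 0.0942
finger_force: 1.0
```

```bash
python3 go.py -158 -54 6 90
```

```text
t 3.95 jig pos -157.8 -72.5 5.8 rpy [ 1.800e+02  1.000e-01 -1.746e+02] F [2.  1.2 0.5]
turn [0.  0.1 0. ] shift [18.5 -0.1 -0.3] world [623. -42.   6.]
```

Good: it's in contact at about 2 N. I'll push the remaining 18 mm.

Request:
{"fn": "arm_command", "kwargs": {
  "targets": [0,0,0,2,0,0,-1,0,0,0,4,0,0,-1,0,0,0,6,0,0,-1,0,0,0,8,0,0,-1,0,0,0,10,0,0,-1,0,0,0,12,0,0,-1,0,0,0,14,0,0,-1,0,0,0,16,0,0,-1,0,0,0,17.5,0,0,-1,0,0,0,18.5,0,0,-1,0,0,0,18.5,0,0,-1]
}}

```text
time: 5.05
tool_pos: [0.623, -0.0421, 0.0057]
ee_rot: [-3.141, 0.0, -3.047]
wrist_force: [2.3, -0.2, 1.3]
width: 0.0939
finger_force: 1.3
```

```bash
python3 go.py -158 -100 120 90; python3 -c "
from m import *
s=snap('top','top2.png')
for r in plate(s): print(*r)"
```

```text
t 5.05 jig pos -158.4 -53.6 5.7 rpy [-180.     0.  -174.6] F [ 2.3 -0.2  1.3]
turn [-0.  0.  0.] shift [ -46.4    0.3 -114.3] world [669. -37. 120.]
[397. 468.] [ 129.7 -106.1] [99.6 42.9] 87.89
[395. 310.] [ 427.8 -115.1] [96.  61.9] 6.35
[352. 230.] [587.7 -36.2] [107.4  60.8] 87.32
[570. 212.] [ 609.3 -491.7] [ 61.5 143.5] 89.97
[295. 144.] [772.3  76.1] [83.  99.8] 82.1
[172. 140.] [794.3 338.8] [100.2  95.7] 24.79
[562. 135.] [ 773.3 -495.3] [ 66.8 151. ] 89.42
```

Request:
{"fn": "arm_command", "kwargs": {
  "targets": [0,0,0,-10,0,0,-1,0,0,0,-18,0,0,-1,0,0,0,-18,0,-30,-0.5,0,0,0,-18,0,-70,0,0,0,0,-18,0,-114,0]
}}

```text
time: 5.6
tool_pos: [0.6396, -0.0397, 0.118]
ee_rot: [3.14, -0.006, -3.047]
wrist_force: [1.3, 0.1, -0.0]
width: 0.0733
finger_force: 0.0
```

```bash
python3 go.py -265 0 120 0
```

```text
t 5.6 jig pos -157.6 -70.4 118.0 rpy [ 179.9   -0.4 -174.6] F [ 1.3  0.1 -0. ]
turn [-0.2 -0.4 90. ] shift [  70.5 -107.4   -1.7] world [ 580. -153.  120.]
```

Request:
{"fn": "arm_command", "kwargs": {
  "targets": [0,0,8.5,10,-15,0,0,0,0,17,20,-30,0,0,0,0,25.5,30,-45,0,0,0,0,34,40,-60,0,0,0,0,42.5,50,-75,0,0,0,0,51,60,-90,0,0,0,0,59.5,70,-107,0,0,0,0,68,70,-107,0,0,0,0,76.5,70,-107,0,0,0,0,85,70,-107,0,0,0,0,90,70,-107,0,0,0,0,90,70,-107,0,0,0,0,90,70,-107,0,0]
}}

```text
time: 6.9
tool_pos: [0.5812, -0.1531, 0.1188]
ee_rot: [-3.14, -0.001, 1.668]
wrist_force: [0.1, -0.2, -0.6]
width: 0.0469
finger_force: 0.0
```

```bash
python3 go.py -245 0 6 0; python3 -c "
from m import *
s=snap('top')
for r in plate(s): print(*r)
c=s['color'][170:320,225:425,::-1]
cv2.imwrite('pics/top3.png',cv2.resize(c,None,fx=4,fy=4,interpolation=cv2.INTER_CUBIC))"
```

```text
t 6.9 jig pos -264.9 -1.6 118.8 rpy [-179.9   -0.    95.6] F [ 0.1 -0.2 -0.6]
turn [-0.1 -0.   0.2] shift [ 19.8  -1.4 112.8] world [ 578. -133.    6.]
[280. 325.] [405.1 105.9] [45.4 45. ] 43.89
[352. 238.] [567.6 -47.3] [ 91.  124.7] 5.27
[570. 212.] [ 610.4 -491.6] [141.7  61.1] 0.26
[296. 144.] [770.9  68. ] [99.3 98.2] 87.44
[171. 141.] [793.4 340.7] [99.7 91.5] 21.62
[562. 136.] [ 772.1 -495.2] [ 66.5 148.7] 89.42
```

View pics/top3.png

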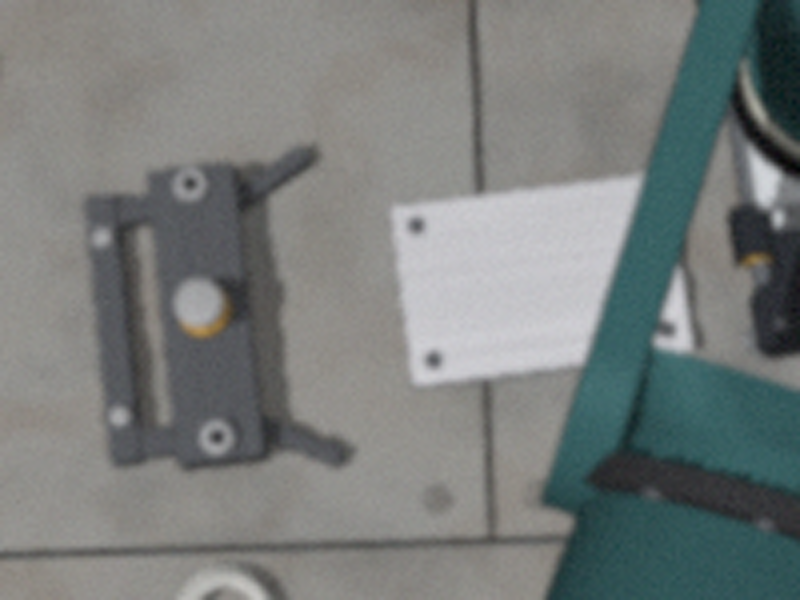

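The picture shows the plate square to the jig (95.3° against 95.4°), about 2 mm off centre, with its leading corners at crop (393,207) and (415,384). Next I lower behind its trailing end and push.

Request:
{"fn": "arm_command", "kwargs": {
  "targets": [0,0,0,0,-2.5,40,0,0,0,0,0,-2.5,80,0,0,0,0,0,-2.5,105,0,0,0,0,0,-2.5,111,0,0,0,0,0,-2.5,112,0,0,0,0,6,-2.5,112,0,0,0,0,12,-2.5,112,0,0,0,0,18,-2.5,112,0,0,0,0,23,-2.5,112,0,0,0,0,27,-2.5,112,0,0,0,0,31,-2.5,112,0,0,0,0,35,-2.5,112,0,0,0,0,39,-2.5,112,0,0,0,0,43,-2.5,112,0,0,0,0,47,-2.5,112,0]
}}

```text
time: 8.45
tool_pos: [0.5751, -0.1071, 0.0082]
ee_rot: [3.14, 0.001, 1.665]
wrist_force: [1.4, -5.4, 4.9]
width: 0.047
finger_force: 2.5
```

```bash
python3 go.py -150 0 6 0 -108 0 6 0;  python3 -c "
from m import *
s=snap('top')
for r in plate(s)[:4]: print(*r)"
```

```text
t 8.45 jig pos -218.6 0.2 8.2 rpy [1.799e+02 1.000e-01 9.540e+01] F [ 1.4 -5.4  4.9]
turn [0.1 0.1 0. ] shift [68.6  0.2  2.1] world [569. -39.   6.]
turn [0.1 0.1 0. ] shift [110.6   0.2   2.1] world [565.   3.   6.]
[412. 468.] [ 128.7 -135.2] [41.4 42.8] 87.66
[280. 325.] [405.  106.3] [44.9 45.9] 55.4
[330. 241.] [562.6  -3. ] [91.8 88.6] 5.26
[371. 241.] [561.9 -86.1] [52.7 96.2] 73.85
```

Request:
{"fn": "arm_command", "kwargs": {
  "targets": [0,0,0,4,0,1,0,0,0,0,8,0,1,0,0,0,0,12,0,1,0,0,0,0,16,0,1,0,0,0,0,20,0,1,0,0,0,0,24,0,1,0,0,0,0,28,0,1,0,0,0,0,32,0,1,0,0,0,0,36,0,1,0,0,0,0,40,0,1,0,0,0,0,44,0,1,0,0,0,0,48,0,1,0,0,0,0,52,0,1,0,0,0,0,56,0,1,0,0,0,0,60,0,1,0]
}}

```text
time: 10.0
tool_pos: [0.5687, -0.0466, 0.0064]
ee_rot: [-3.141, -0.0, 1.666]
wrist_force: [-0.1, -3.8, 3.3]
width: 0.0468
finger_force: 2.1
```

```bash
python3 go.py -108 0 6 0;  python3 -c "
from m import *
s=snap('top','top4.png')
for r in plate(s)[:4]: print(*r)
c=s['color'][170:320,225:425,::-1]
cv2.imwrite('pics/top4.png',cv2.resize(c,None,fx=4,fy=4,interpolation=cv2.INTER_CUBIC))"
```

```text
t 10.0 jig pos -157.7 0.9 6.4 rpy [-180.    -0.    95.4] F [-0.1 -3.8  3.3]
turn [-0. -0.  0.] shift [49.7  0.9  0.4] world [565.   3.   6.]
[401. 469.] [ 129.6 -111.7] [88.4 42.9] 87.85
[280. 325.] [404.2 106.9] [44.9 46.3] 88.57
[401. 311.] [ 429.1 -122.5] [94.4 47.1] 6.04
[299. 245.] [556.5  65.9] [44.  92.3] 88.65
```

View pics/top4.png

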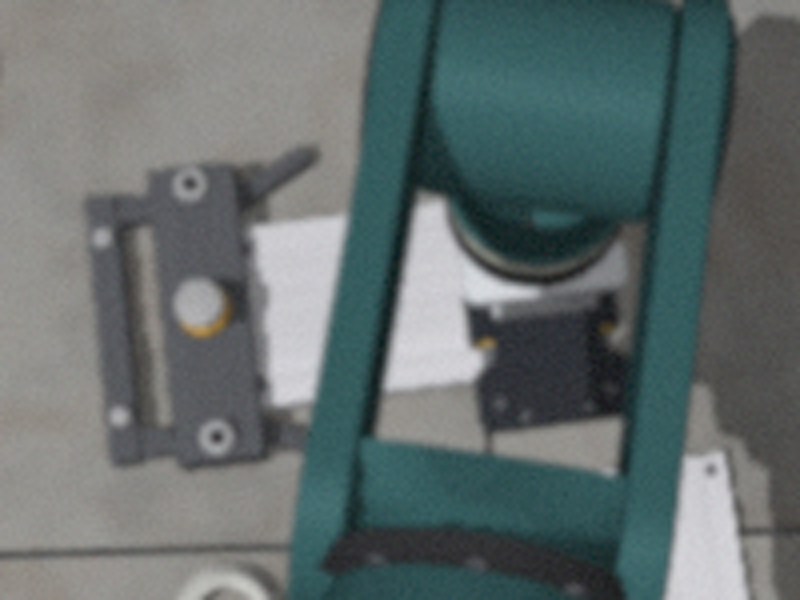

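The picture shows the plate square and entering the bridge between its guides, with the leading edge at crop x about 255 and y 225–405. I'll push on.

Request:
{"fn": "arm_command", "kwargs": {
  "targets": [0,0,0,4,0,0,0,0,0,0,8,0,0,0,0,0,0,12,0,0,0,0,0,0,16,0,0,0,0,0,0,20,0,0,0,0,0,0,24,0,0,0,0,0,0,28,0,0,0,0,0,0,32,0,0,0,0,0,0,36,0,0,0,0,0,0,40,0,0,0,0,0,0,43,0,0,0,0,0,0,46,0,0,0]
}}

```text
time: 11.25
tool_pos: [0.5643, -0.0008, 0.0064]
ee_rot: [-3.141, -0.0, 1.666]
wrist_force: [1.0, -3.9, 2.2]
width: 0.0473
finger_force: 1.7
```

Request:
{"fn": "arm_command", "kwargs": {
  "targets": [0,0,0,1,0,0,0,0,0,0,2,0,0,0,0,0,0,3,0,0,0]
}}

```text
time: 11.55
tool_pos: [0.564, 0.0015, 0.0064]
ee_rot: [-3.141, 0.001, 1.666]
wrist_force: [-0.4, -4.3, -0.3]
width: 0.0469
finger_force: 2.6
```

Request:
{"fn": "arm_command", "kwargs": {
  "targets": [0,0,0,1,0,0,0,0,0,0,2,0,0,0,0,0,0,3,0,0,0]
}}

```text
time: 11.85
tool_pos: [0.5638, 0.0017, 0.0064]
ee_rot: [-3.141, 0.006, 1.665]
wrist_force: [-0.1, -11.8, 0.8]
width: 0.0471
finger_force: 5.8
```

Request:
{"fn": "arm_command", "kwargs": {
  "targets": [0,0,0,1,0,0,0,0,0,0,2,0,0,0,0,0,0,2,0,0,0]
}}

```text
time: 12.15
tool_pos: [0.5637, 0.0017, 0.0065]
ee_rot: [-3.141, 0.009, 1.665]
wrist_force: [0.1, -14.6, 1.4]
width: 0.0472
finger_force: 7.1
```

The plate met the stop with firm contact (14.6 N) at the expected place. I'll back off and lift.

Request:
{"fn": "arm_command", "kwargs": {
  "targets": [0,0,0,-10,0,0,0,0,0,0,-25,0,0,0,0,0,0,-30,0,0,0,0,0,0,-30,0,-30,0,0,0,0,-30,0,-70,1,0,0,0,-30,0,-110,1,0,0,0,-50,0,-130,1,0,0,0,-100,0,-130,1,0,0,0,-140,0,-130,1,0,0,0,-140,0,-130,1]
}}

```text
time: 13.15
tool_pos: [0.577, -0.1367, 0.1362]
ee_rot: [3.142, 0.001, 1.661]
wrist_force: [-0.3, 0.3, -0.2]
width: 0.0028
finger_force: 0.0
```

```bash
python3 go.py 0 0 100 0 0 0 58 0;  python3 -c "
from m import *
s=snap('top')
c=s['color'][180:300,225:385,::-1]
cv2.imwrite('pics/top5.png',cv2.resize(c,None,fx=5,fy=5,interpolation=cv2.INTER_CUBIC))
for r in plate(s)[:5]: print(*r)"
```

```text
t 13.15 jig pos -248.2 1.1 136.2 rpy [180.    0.   95.1] F [-0.3  0.3 -0.2]
turn [ 0.   0.  -0.3] shift [248.2  -0.   36. ] world [555. 110. 100.]
turn [ 0.   0.  -0.3] shift [248.2  -0.   78. ] world [555. 110.  58.]
[280. 325.] [405.1 105.9] [45.4 45. ] 43.89
[308. 247.] [557.3  47.4] [91.  71.9] 5.27
[570. 212.] [ 609.5 -491.8] [143.5  61.3] 0.14
[296. 144.] [770.9  68. ] [99.3 98.2] 87.44
[171. 141.] [793.7 340.3] [98.4 92.5] 24.09
```

View pics/top5.png

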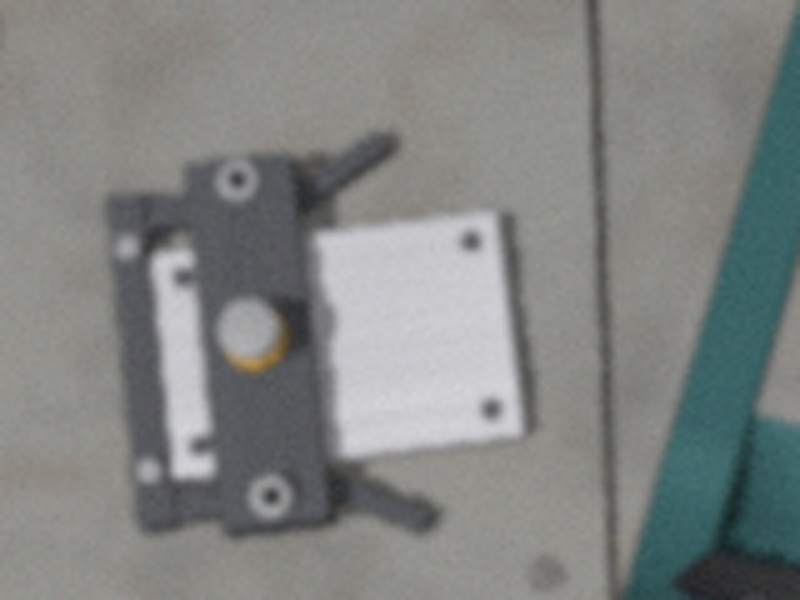

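The picture shows the plate home: its leading edge is flush against the stop at crop x about 150–172 over its whole width, and its trailing edge is at about (512,325). Next is the punch, with the fingers closed.

Request:
{"fn": "arm_command", "kwargs": {
  "targets": [0,0,-0.3,50,0,0,1,0,0,-0.3,100,0,0,1,0,0,-0.3,150,0,0,1,0,0,-0.3,200,0,0,1,0,0,-0.3,235,0,10,1,0,0,-0.3,248,0,40,1,0,0,-0.3,248,0,60,1,0,0,-0.3,248,0,65,1,0,0,-0.3,248,0,65,1]
}}

```text
time: 14.1
tool_pos: [0.5522, 0.1152, 0.0705]
ee_rot: [-3.139, -0.001, 1.672]
wrist_force: [0.3, 0.2, -0.2]
width: 0.0006
finger_force: 0.0
```

```bash
python3 go.py 0 0 56 0
```

```text
t 14.1 jig pos 4.9 2.1 70.5 rpy [-179.8   -0.    95.8] F [ 0.3  0.2 -0.2]
turn [-0.2 -0.   0.4] shift [-4.9  2.1 14.4] world [555. 110.  56.]
```

Request:
{"fn": "arm_command", "kwargs": {
  "targets": [0,0,0,-1,0.5,4,1,0,0,0,-1,0.5,8,1,0,0,0,-1,0.5,8,1,0,0,0,-1,0.5,8,1]
}}

```text
time: 14.5
tool_pos: [0.5543, 0.1131, 0.0639]
ee_rot: [3.141, -0.0, 1.67]
wrist_force: [-0.1, 0.4, -0.5]
width: 0.0006
finger_force: 0.0
```

```bash
python3 go.py 0 0 49 0
```

```text
t 14.5 jig pos 2.6 0.1 63.9 rpy [180.   -0.   95.7] F [-0.1  0.4 -0.5]
turn [ 0.  -0.   0.3] shift [-2.6  0.1 14.9] world [555. 110.  49.]
```

Request:
{"fn": "arm_command", "kwargs": {
  "targets": [0,0,0,-2.5,0,3,1,0,0,0,-2.5,0,6,1,0,0,0,-2.5,0,8,1,0,0,0,-2.5,0,10,1,0,0,0,-2.5,0,12,1,0,0,0,-2.5,0,13,1,0,0,0,-2.5,0,14,1,0,0,0,-2.5,0,14,1]
}}

```text
time: 15.3
tool_pos: [0.5542, 0.1108, 0.0497]
ee_rot: [-3.141, 0.0, 1.671]
wrist_force: [-1.3, 0.4, 3.8]
width: 0.0003
finger_force: 1.7
```

Request:
{"fn": "arm_command", "kwargs": {
  "targets": [0,0,0,0,0,1,1,0,0,0,0,0,2,1,0,0,0,0,0,3,1,0,0,0,0,0,3,1]
}}

```text
time: 15.7
tool_pos: [0.5543, 0.1108, 0.0491]
ee_rot: [3.141, 0.0, 1.671]
wrist_force: [-6.4, -1.2, 13.3]
width: 0.0003
finger_force: 6.6
```

It is bearing at 13 N, against 4 N from the spring, at 5 mm of travel. I'll hold briefly, then rise straight up and clear.

Request:
{"fn": "arm_command", "kwargs": {
  "targets": [0,0,0,0,0,1,1,0,0,0,0,0,1,1,0,0,0,0,0,1,1,0,0,0,0,0,-2,1,0,0,0,0,0,-5,1,0,0,0,0,0,-9,1,0,0,0,0,0,-15,1,0,0,0,0,0,-40,1,0,0,0,0,0,-80,1,0,0,0,-50,0,-100,1,0,0,0,-100,0,-100,1,0,0,0,-150,0,-100,1,0,0,0,-200,0,-100,1,0,0,0,-250,0,-100,1,0,0,0,-250,0,-100,1]
}}

```text
time: 17.2
tool_pos: [0.5793, -0.1437, 0.1457]
ee_rot: [-3.141, 0.002, 1.664]
wrist_force: [0.4, 0.7, -0.3]
width: 0.0003
finger_force: 0.0
```

```bash
python3 -c "
from m import *
s=snap('top')
c=s['color'][180:300,225:385,::-1]
cv2.imwrite('pics/top6.png',cv2.resize(c,None,fx=5,fy=5,interpolation=cv2.INTER_CUBIC))
for r in plate(s)[:5]: print(*r)
z=s['range_z'][240:252,270:282]; K=s
v,u=np.mgrid[240:252,270:282]
P=np.stack([(u-s['cx'])/s['fx']*z,(v-s['cy'])/s['fy']*z,z],-1)@s['T'][:3,:3].T+s['T'][:3,3]
print(np.sort(P[...,2].ravel())[[-40,-20,-5]], robot.get_obs()['time'])"
```

```text
[280. 325.] [404.5 106.3] [45.4 45.3] 74.73
[308. 247.] [557.4  47.6] [91.  71.9] 5.56
[570. 212.] [ 610.4 -491.8] [141.7  61.4] 0.26
[296. 144.] [770.9  68. ] [99.3 98.2] 87.44
[172. 141.] [793.5 339.3] [99.2 93.6] 27.82
[0.05496939 0.05580595 0.05711816] 17.25
```

View pics/top6.png

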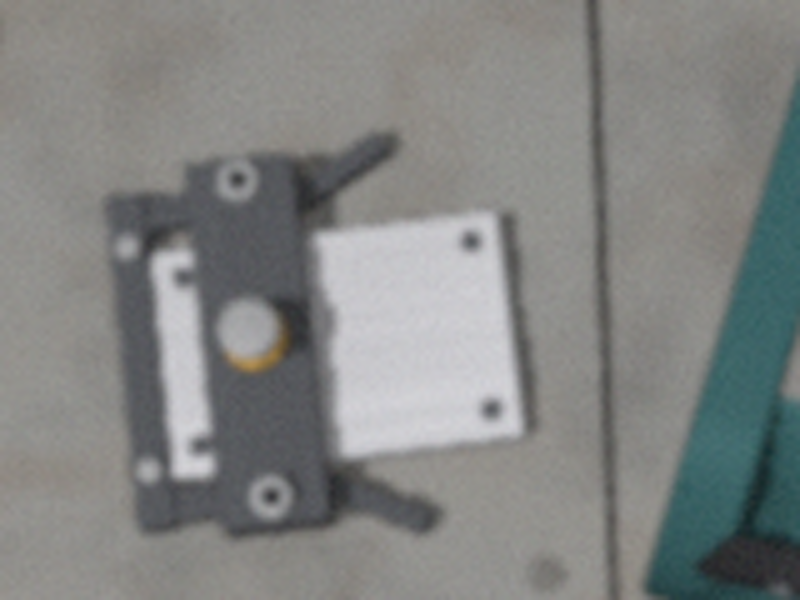

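The plate is still flush at the stop (crop x about 150–172) and the punch cap is up again at (249,327). I'm handing in.

```bash
python3 -c "
from bench import robot
print(robot.close_job())"
```

```text
the job is handed in; nothing more can be done
None
```

The plate is home and flush against the back stop, the punch was pressed onto it at about 13 N and has risen again, and the job was handed in at about 17 s with the robot clear; the verdict was not shown.

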